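# Ram chocolate pucks home in a gift tube

### The job

One dark chocolate puck is stuck part-way down the clear gift tube. Drop the loose dark puck in on top of it, then ram both down with the packing rod until they bottom out on the tube's floor, leaning on them there firmly for about a second (15 to 20 N; above about 30 N the chocolate cracks). Then stand the rod upright in its wooden stand again, let go of it, and leave the ivory pucks and everything else where they are.

Things in the scene. Friction and masses are not known exactly. Their poses are not given: they have to be found in the camera images.
- tube: clear tube standing upright on a white base block 96 x 96 mm wide, fixed to the table; the block is 12 to 37 mm high, different each time; origin on the axis 12 mm below the block's top, z up. Bore 34 mm, tube outside 42 mm; the top 8 mm flare out into a funnel mouth 55 mm across outside (47 mm inside); rim 120 mm above the block's top
- tube_mouth (a point): centre of the tube's mouth, level with the rim; its z axis runs up the bore. Inside, a white false floor is locked somewhere from 105 to 115 mm below the rim, a different depth each time that no reading gives: it has to be felt for
- jammed (a joint): how far (m) the stuck dark puck (30 mm across, 24 mm thick) has been pushed down from its highest place: 0 = its underside 45 mm above the false floor, 0.045 = resting hard on it. It starts anywhere from 0.004 to 0.022. It fits snugly, slides only when pushed with about 5 N, stays where it is left, and stops dead on the floor
- puck_center (a point): centre of the loose dark brown puck: cylinder 30 mm across, 24 mm thick, 22 g, standing flat on the slab in a row with two ivory pucks 60 mm apart; slides freely in the tube. In the row any of the three places can be its place
- slab: white marble slab 200 x 90 x 12 mm fixed to the table, the row of pucks runs along its x axis; origin under its centre
- rod_grip (a point): packing rod, centre of its wooden handle (26 mm across, 50 mm tall), 110 mm above the rod's foot and 25 mm below its top; the rod is 135 mm long, 130 g, its z axis runs from foot to handle; a white head 28 mm across and 34 mm tall at the foot, an 18 mm steel shaft between
- rod_foot (a point): centre of the flat underside of the rod's head
- stand_floor (a point): centre of the floor of the round hole in the rod's stand, a fixed wooden block 80 x 80 mm wide and 40 to 65 mm high, different each time; the hole is 33 mm across and 30 mm deep from the block's top; the rod starts upright in it
- ivory1_center (a point): ivory-coloured puck, same size as the dark one; a bystander
- ivory2_center (a point): second ivory-coloured puck; a bystander
- figure_milk: brown chocolate rabbit figure 106 mm tall, a bystander; origin at its foot
- figure_ivory: ivory chocolate rabbit figure 106 mm tall, a bystander; origin at its foot
- carton: white gift carton 100 x 160 x 45 mm, a bystander; origin under its centre
- palette: small spatula 210 mm long lying on the table on the robot's side, a bystander
- sprinkles: closed jar 56 mm across and 80 mm tall, a bystander; origin under its centre
There are look-alikes about, which are no part of the job. There is more than one size of the part that bears puck_center; the job needs the smallest.

How it is judged:
On the way, in this order (a step that is already met when the one before it is completed fails the run):
1. the loose dark puck is inside the tube, on the stuck one (horizontal distance between puck_center and tube_mouth below 0.004 m and z of puck_center in the frame of tube_mouth below -0.015 m), for 0.2 s.
2. both pucks are bottomed out and the rod presses on them with more than 11 N, for 0.5 s (value of joint jammed above 0.043 m and z of puck_center in the frame of tube_mouth below -0.064 m and horizontal distance between puck_center and tube_mouth below 0.004 m and angle between puck_center's own z axis and vertical below 0.12 rad and contact force between rod and puck above 11 N), for 0.5 s.
At the end, for the whole second after the job is handed in: Stuck puck within 2 mm of the tube's floor, the other dark puck flat on it (tilt under 0.12 rad, centre over 64 mm below the rim and within 4 mm of the axis); rod upright in its stand (foot within 6 mm of the hole's centre and 4 mm of its floor, tilt under 0.1 rad); all at rest (value of joint jammed above 0.043 m and z of puck_center in the frame of tube_mouth below -0.064 m and horizontal distance between puck_center and tube_mouth below 0.004 m and angle between puck_center's own z axis and vertical below 0.12 rad and horizontal distance between rod_foot and stand_floor below 0.006 m and z of rod_foot in the frame of stand_floor below 0.004 m and angle between rod_grip's own z axis and vertical below 0.1 rad and linear speed of each of rod, puck below 0.02 m/s); the robot touches nothing.
It fails at once if anything presses on the tube or on a puck with more than 32 N (contact force between anything else and tube above 32 N or contact force between rod and puck above 32 N).
It fails at once if a bystander is moved by more than 30 mm (distance of any of ivory1_center, ivory2_center, figure_milk, figure_ivory, carton, palette, sprinkles from where it was at the start of the episode above 0.03 m).
It also fails if it takes over 67 s, if anything falls off the work surface, if the arm or the gripper's body presses on something with over 40 N, if the wrist force passes 120 N, or if a joint passes its speed limit or range.

### The arm

A 7-joint arm with a two-finger parallel gripper is mounted at the origin on the work surface. World frame = base frame: x ahead of the robot, y to its left, z up, the work surface at z = 0. Lengths are in m, angles in rad, forces in N, time in s.
With the tool pointing down it reaches from about 0.4 to 0.85 m from the base axis. Payload 4.5 kg.
Tool frame: the origin (TCP) lies at the very end of the fingers, on their centre line; the grasp point (between the pads) lies 19 mm behind it (r.pinch_z is the distance from the TCP to the grasp point, in m); z points along the fingers, y is the line along which they close (so a half turn about z gives the same grasp; the last joint's range is limited). The gripper opens to 88 mm and grips with 3 to 60 N. Pads are 18 mm wide; open, the fingers measure 123 mm over their backs; the gripper's body (75 mm by 187 mm) begins 45 mm behind the grasp point.
Start: joints at [-1.3, 0.689, -0.195, 1.565, 0.157, 0.902, -0.215], TCP at [0.147, 0.608, 0.239] pointing down, gripper open.
Joint ranges: [-3.01, 3.01], [-0.46, 2.08], [-1.47, 1.51], [0.13, 2.56], [-1, 4.14], [0.04, 2.09], [-2.66, 2.66]. Speed limits (rad/s): [2.57, 2.57, 3.14, 3.14, 3.14, 3.14, 3.14].

### API

Orientations are given as a unit quaternion [x, y, z, w].
In Python, from plant import r, cams gives the robot as it stands.
- The arm moves only by the shell command python3 -m pendant 'ROWS' [FORCE]. ROWS is JSON, a list of rows, each a list of 3 entries, a list of its own where there are three numbers: the closure, from -1 (fully open) to 1 (shut), then the shift along the tool's x, y, z in mm, then the turn, a rotation vector about the tool's x, y, z in degrees. A call has 1 to 8 rows; each row shifts and turns the commanded pose from where the row before left it, along the tool's axes as they then stand; what a row does not reach is not made up. A row lasts 1/8 s, in which the tool goes at most 62.5 mm and 10.7 degrees, less where a joint would pass 70% of its speed; a pose out of reach is approached as far as the arm can. A call with a gripper value outside its range is refused whole. The fingers move at their own pace and stop on an object; FORCE is the grip in N (left out, the last holds). Time passes only in rows, so rows that do not move let the fingers close. It gives the time, the measured TCP pose, the force, the opening and the grip force at its end, in the units of the state.
- r.get_state(): the state, without advancing time (a new reading comes with each control period).
- cams.snapshot(name): name is "scene" or "top" or "wrist"; returns a dict with "img" (400x640x3 uint8, red, green, blue), "camera_matrix" (3x3 intrinsics, pixels), "camera_from_world" (4x4, takes a point from world to camera coordinates); the wrist camera has in their place "tool_from_camera" (4x4, takes a point from camera to tool coordinates, whose origin is the TCP and whose axes are the flange's). Camera axes: x right, y up, looking along -z (the intrinsics and any distortion apply to the point x, -y, -z); pixel columns grow to the right and rows downward; lengths in m; the calibration is good to about 2 mm. A picture is of the moment at which its call begins: read the wrist's pose just before it. There is no depth.
- r.finish_job(): hands the job in; it is judged then, once.
The state is a dict: "clock": time; "q": joint angles; "qd": joint speeds; "joint_torque": joint torques, N m; "tool_pos": TCP position; "eef_rot": TCP orientation; "contact_force": force on the tool from outside, world axes, zero at the start; "moment": the same for the moment, N m; "opening": opening from 0.0 (shut) to 1.0 (fully open); "finger_force": force on a finger pad.
Only numpy, scipy, OpenCV 4.12 (cv2) and the standard library are available. Lean on these libraries where they do the work, as an engineer would, in place of code of your own. Each camera call takes 0.05 s, during which the arm holds its last target. There are 200 camera calls.

## Working session

There is one attempt and no reset: what is moved stays moved. The work goes in short steps, Python scripts to look and compute and a shell command to move; the robot and the scene stay as the last step left them, time stands still between calls to the robot, and variables do not carry over. Pictures are saved under pics/ and viewed, at most 10 in all, crops included, and the job is handed in when it is done.

```bash
mkdir -p pics; ls
python3 - <<'E'
from plant import r,cams
import cv2,numpy as np
np.set_printoptions(precision=4,suppress=True)
s=r.get_state();print(s['clock'],s['tool_pos'],s['eef_rot'],s['contact_force'])
for n in ("scene","top","wrist"):
    d=cams.snapshot(n);cv2.imwrite(f'pics/{n}0.png',d['img'][:,:,::-1])
    print(n,{k:(v.tolist() if hasattr(v,'tolist') else v) for k,v in d.items() if k!='img'})
E
```

```text
pics
0.0 [0.1465 0.6069 0.2379] [ 0.1181  0.993  -0.0009 -0.    ] [-0.0294  0.2503  0.2292]
scene {'camera_matrix': [[425.49359518227254, 0.0, 327.636641173703], [0.0, 425.49359518227254, 204.07645024688165], [0.0, 0.0, 1.0]], 'camera_from_world': [[0.8410990464555265, 0.540646163086721, -0.01594115401127183, -0.4590998131707975], [-0.3518218918226562, 0.5692497593214305, 0.7430855051384201, 0.11047218823644997], [0.41082082528266695, -0.6194000628447663, 0.6690065856641236, -1.2133822045033424], [0.0, 0.0, 0.0, 1.0]]}
top {'camera_matrix': [[401.5721342037502, 0.0, 320.48892595103166], [0.0, 401.5721342037502, 197.323956604069], [0.0, 0.0, 1.0]], 'camera_from_world': [[0.022844685115999856, -0.9997085717534587, -0.007803327790765779, -0.018931172512432145], [0.9859313948335485, 0.02123572005611812, 0.16579604601820758, -0.5475471700461645], [-0.16558201908276218, -0.0114811043178569, 0.9861291899138359, -0.9828718095381521], [0.0, 0.0, 0.0, 1.0]]}
wrist {'camera_matrix': [[286.18198093046055, 0.0, 317.2907833298129], [0.0, 286.18198093046055, 194.89973912419796], [0.0, 0.0, 1.0]], 'tool_from_camera': [[-0.0008209720798796842, 0.9614284318284305, 0.27505398829460176, 0.07036192629965592], [0.9999983370521451, 0.001237221174015898, -0.0013398420462760658, -0.0008028633588420542], [-0.0016284648557646178, 0.27505243092125076, -0.9614278487471234, -0.14685773009860414], [0.0, 0.0, 0.0, 1.0]]}
```

View pics/top0.png

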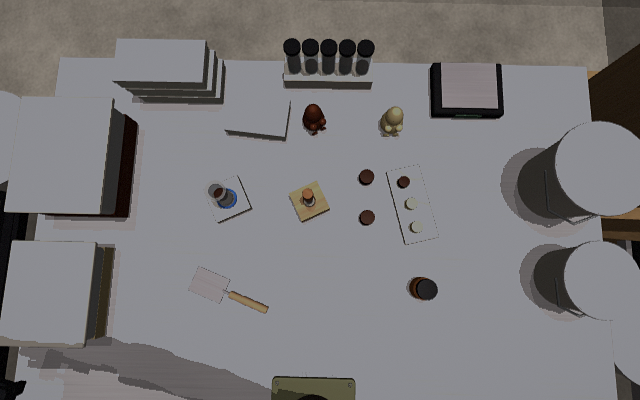

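View pics/scene0.png

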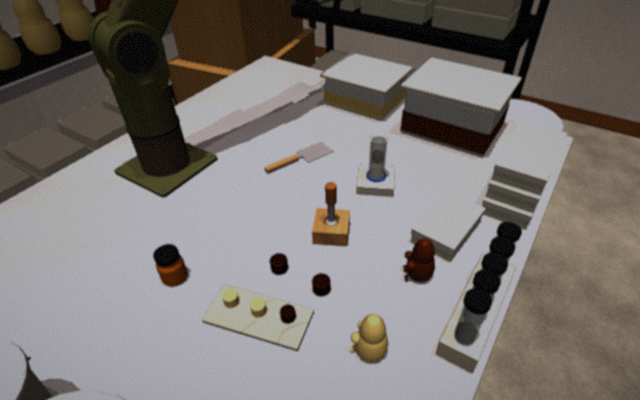

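The top view shows the dark puck on the slab at about (404,182), ivory pucks at (411,203) and (416,227), tube at (217,190) to (230,200), and the rod stand at (309,200). The scene view shows the tube mouth at about (378,140), the rod handle at (331,187), and the two loose dark decoys off the slab.

Run:
```python
import cv2,numpy as np
t=cv2.imread('pics/top0.png');s=cv2.imread('pics/scene0.png')
up=lambda im,x,y,w,h,k:cv2.resize(im[y:y+h,x:x+w],None,fx=k,fy=k,interpolation=cv2.INTER_CUBIC)
a=np.hstack([up(t,200,170,60,60,5),up(t,280,170,60,60,5)])  # 600x300
b=np.hstack([up(s,345,125,60,75,4),up(s,305,175,60,75,4)])  # 480x300
b=cv2.copyMakeBorder(b,0,0,0,120,cv2.BORDER_CONSTANT)
im=np.vstack([a,b]);im=np.clip(im.astype(float)*1.3,0,255).astype('uint8')
cv2.imwrite('pics/crop1.png',im)
```

```text
(no output)
```

View pics/crop1.png

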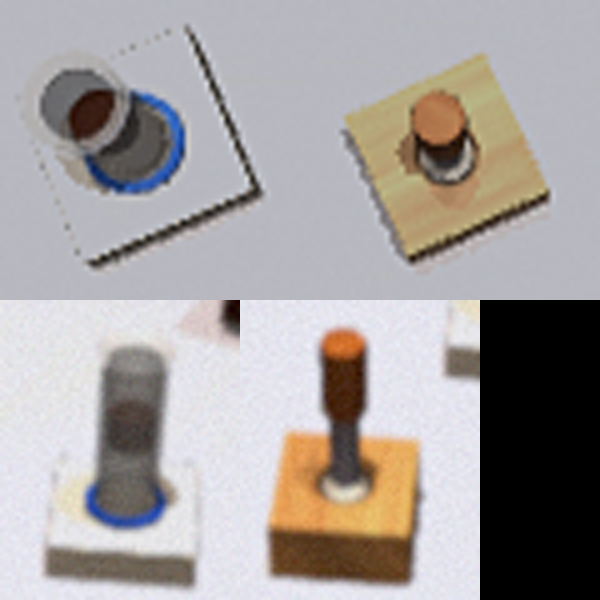

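The crop shows the tube rim ring centred at (76,103) in the top crop and (137,350) in the scene crop. It also shows the blue ring on the block's top and the top corners of the wooden stand. I'll triangulate these.

```bash
cat > h.py <<'E'
import numpy as np,cv2
from scipy.spatial.transform import Rotation as R
np.set_printoptions(precision=4,suppress=True)
def ray(px,K,T):  # T world_from_camera
    d=T[:3,:3]@np.array([(px[0]-K[0,2])/K[0,0],-(px[1]-K[1,2])/K[1,1],-1.]);return T[:3,3],d/np.linalg.norm(d)
def plane(px,K,T,z):
    o,d=ray(px,K,T);return o+d*(z-o[2])/d[2]
def tri(rays):
    A=sum(np.eye(3)-np.outer(d,d) for o,d in rays);b=sum((np.eye(3)-np.outer(d,d))@o for o,d in rays)
    p=np.linalg.solve(A,b);return p,[np.linalg.norm(np.cross(p-o,d)) for o,d in rays]
def cam(d,state=None):
    K=np.array(d['camera_matrix'])
    if state is None:return K,np.linalg.inv(np.array(d['camera_from_world']))
    T=np.eye(4);T[:3,:3]=R.from_quat(state['eef_rot']).as_matrix();T[:3,3]=state['tool_pos'];return K,T@np.array(d['tool_from_camera'])
E
python3 - <<'E'
from h import *;from plant import r,cams
dt=cams.snapshot('top');t=cam(dt);s=cam(cams.snapshot('scene'))
for n,a,b in [('rim',(214.8,190.2),(378.9,137.1)),('ring',(226.6,198),(376.1,174.9)),('rodtop',(307.2,193.2),(330.4,185.9)),('stand',(308.9,201),(331.4,221.1))]:
    print(n,*tri([ray(a,*t),ray(b,*s)]))
def T(x,y):return plane((x/5-.4+200,y/5-.4+170),*t,.0)
im=dt['img'].astype(int)
g=im.sum(2);m=((g<150)).astype('uint8')
n,l,st,c=cv2.connectedComponentsWithStats(m[160:260,340:440])
for i in range(1,n):
    if st[i,4]>50: p=c[i]+[340,160];print('dark',p,st[i],plane(p,*t,.032))
m=((im[:,:,0]-im[:,:,2]>25)&(im[:,:,0]>100)).astype('uint8')
n,l,st,c=cv2.connectedComponentsWithStats(m[160:260,390:440])
for i in range(1,n):
    if st[i,4]>20: p=c[i]+[390,160];print('ivory',p,st[i],plane(p,*t,.032))
print('slab corners',[plane(p,*t,.012) for p in [(387,171),(416,165),(438,237),(406,244)]])
e=[plane(((x-300)/5+279.6,y/5+169.6),*t,.05) for x,y in [(485,55),(548,195),(408,260),(345,118)]];print('stand corners',e)
e=[plane((x/5+199.6,y/5+169.6),*t,.02) for x,y in [(188,25),(260,190),(92,264)]];print('block corners',e)
E
```

```text
rim [0.5433 0.2382 0.146 ] [np.float64(0.0010203066771243485), np.float64(0.0010203066771244983)]
ring [0.5439 0.2384 0.0292] [np.float64(0.0005159355027671116), np.float64(0.0005159355027672237)]
rodtop [0.5407 0.0232 0.1419] [np.float64(2.3790440189693928e-05), np.float64(2.379044018952725e-05)]
stand [0.5402 0.0238 0.0356] [np.float64(0.0011788549542700551), np.float64(0.0011788549542700892)]
dark [365.8108 176.9459] [ 19   9  15  16 185] [ 0.6067 -0.1239  0.032 ]
dark [402.8426 181.8611] [ 57  16  13  12 108] [ 0.5956 -0.2204  0.032 ]
dark [366.4596 216.9068] [ 19  50  16  15 161] [ 0.5016 -0.126   0.032 ]
slab corners [array([ 0.6286, -0.1824,  0.012 ]), array([ 0.6467, -0.26  ,  0.012 ]), array([ 0.4556, -0.3139,  0.012 ]), array([ 0.4356, -0.2307,  0.012 ])]
stand corners [array([0.5904, 0.0042, 0.05  ]), array([ 0.5186, -0.0296,  0.05  ]), array([0.4839, 0.0405, 0.05  ]), array([0.556 , 0.0749, 0.05  ])]
block corners [array([0.6085, 0.2161, 0.02  ]), array([0.521 , 0.1732, 0.02  ]), array([0.4802, 0.2588, 0.02  ])]
```

```bash
python3 -m pendant '[[-0.3,[-32,-35,0],[0,0,0]],[-0.3,[-32,-35,0],[0,0,0]],[-0.3,[-32,-35,0],[0,0,0]],[-0.3,[-32,-35,0],[0,0,0]],[-0.3,[-32,-35,0],[0,0,0]],[-0.3,[-32,-35,0],[0,0,0]],[-0.3,[-32,-35,0],[0,0,0]],[-0.3,[-32,-35,0],[0,0,0]]]' 20
python3 -m pendant '[[-0.3,[-32,-35,0],[0,0,0]],[-0.3,[-32,-35,0],[0,0,0]],[-0.3,[-32,-35,0],[0,0,0]],[-0.3,[-32,-35,0],[0,0,0]],[-0.3,[-32,-35,0],[0,0,0]],[-0.3,[-32,-35,0],[0,0,0]],[-0.3,[-32,-35,0],[0,0,0]],[-0.3,[-32,-35,0],[0,0,0]]]'
```

```text
clock: 1.25
tool_pos: [0.3305, 0.2741, 0.2389]
eef_rot: [0.118, 0.993, 0.0, 0.0]
contact_force: [-0.3, 1.0, 0.8]
opening: 0.648
finger_force: 0.0
clock: 2.25
tool_pos: [0.5136, -0.0583, 0.2388]
eef_rot: [0.118, 0.993, 0.0, 0.0]
contact_force: [0.5, -0.0, 0.3]
opening: 0.65
finger_force: 0.0
```

```bash
python3 -m pendant '[[-0.3,[-29.5,-34.5,0],[0,0,0]],[-0.3,[-29.5,-34.5,0],[0,0,0]],[-0.3,[-29.5,-34.5,0],[0,0,0]],[-0.3,[-29.5,-34.5,0],[0,0,0]],[-0.3,[0,0,33],[0,0,-9.5]],[-0.3,[0,0,33],[0,0,-9.5]],[-0.3,[0,0,33],[0,0,-9.5]],[-0.3,[0,0,0],[0,0,0]]]'
cat > look.py <<'E'
import sys;from h import *;from plant import r,cams
s=r.get_state();d=cams.snapshot('wrist');cv2.imwrite(f'pics/{sys.argv[1]}.png',d['img'][:,:,::-1]);K,T=cam(d,s)
np.savez('pics/'+sys.argv[1],K=K,T=T,R=R.from_quat(s['eef_rot']).as_matrix(),p=s['tool_pos'])
E
python3 look.py w1
python3 - <<'E'
from h import *
z=np.load('pics/w1.npz');im=cv2.imread('pics/w1.png').astype(int)
m=(im.sum(2)<150).astype('uint8');n,l,st,c=cv2.connectedComponentsWithStats(m)
for i in range(1,n):
    if st[i,4]>100:print(c[i],st[i],plane(c[i],z['K'],z['T'],.028))
E
```

```text
clock: 3.25
tool_pos: [0.5932, -0.2185, 0.1372]
eef_rot: [-0.129, 0.992, 0.001, -0.003]
contact_force: [0.1, 1.8, -0.2]
opening: 0.65
finger_force: 0.0
[439.1276 120.3436] [ 413   99   53   44 1857] [ 0.5034 -0.133   0.028 ]
[531.5362 207.9239] [ 517  171   29   82 1880] [ 0.5562 -0.0188  0.028 ]
[310.0869 195.8228] [295 179  31  35 852] [ 0.5979 -0.2244  0.028 ]
[320.9507 324.335 ] [    0   207   640   193 87243] [ 0.7331 -0.1778  0.028 ]
[619.8095 221.7274] [588 210  52  26 609] [0.5474 0.0699 0.028 ]
```

View pics/w1.png

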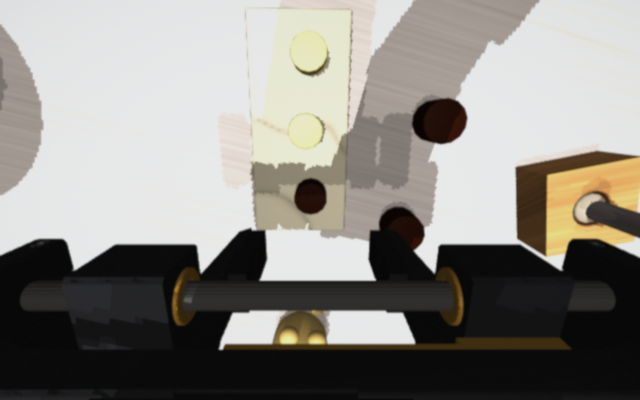

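The dark puck is at (310,196) with clear room on both sides for the fingers; the stand and decoys are to the right.

```bash
python3 -m pendant '[[-0.3,[-2.8,-5.4,0],[0,0,0]],[-0.3,[0,0,35],[0,0,0]],[-0.3,[0,0,35],[0,0,0]],[-0.3,[0,0,30],[0,0,0]],[-0.3,[0,0,16],[0,0,0]],[-0.3,[0,0,0],[0,0,0]],[-0.3,[0,0,0],[0,0,0]]]'
python3 look.py w2
```

```text
clock: 4.18
tool_pos: [0.6007, -0.2235, 0.0252]
eef_rot: [-0.13, 0.992, -0.0, 0.001]
contact_force: [0.5, 0.3, -0.3]
opening: 0.651
finger_force: 0.0
```

View pics/w2.png

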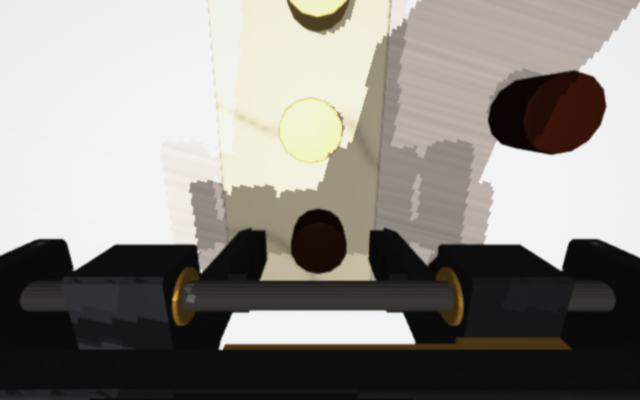

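Run:
```python
from h import *
z=np.load('pics/w2.npz');im=cv2.imread('pics/w2.png').astype(int)
for n,px in (('dark',(319,240.5)),('iv',(311,130))):
    p=plane(px,z['K'],z['T'],.036);print(n,p,'tool mm',1000*z['R'].T@(p-z['p']))
```

```text
dark [ 0.5937 -0.2252  0.036 ] tool mm [  7.1757   0.1271 -10.8295]
iv [ 0.5406 -0.2433  0.036 ] tool mm [ 63.1189  -3.6306 -10.9559]
```

```bash
python3 -m pendant '[[-0.3,[5.5,0,2],[0,0,0]],[-0.3,[0,0,2],[0,0,0]],[-0.3,[0,0,0],[0,0,0]],[0.6,[0,0,0],[0,0,0]],[0.6,[0,0,0],[0,0,0]],[0.6,[0,0,0],[0,0,0]],[0.6,[0,0,0],[0,0,0]]]' 15
python3 -m pendant '[[0.6,[0,0,-4],[0,0,0]],[0.6,[0,0,-40],[0,0,0]],[0.6,[0,0,-50],[0,0,0]],[0.6,[0,0,-50],[0,0,0]],[0.6,[0,0,-50],[0,0,0]],[0.6,[0,0,0],[0,0,0]]]'
python3 look.py w3
```

```text
clock: 5.1
tool_pos: [0.5942, -0.2246, 0.0197]
eef_rot: [-0.13, 0.992, 0.0, 0.0]
contact_force: [0.2, -0.5, -0.1]
opening: 0.333
finger_force: 15.0
clock: 5.85
tool_pos: [0.5968, -0.225, 0.2184]
eef_rot: [-0.13, 0.992, -0.002, 0.004]
contact_force: [-0.6, -0.1, -1.5]
opening: 0.332
finger_force: 15.0
```

View pics/w3.png

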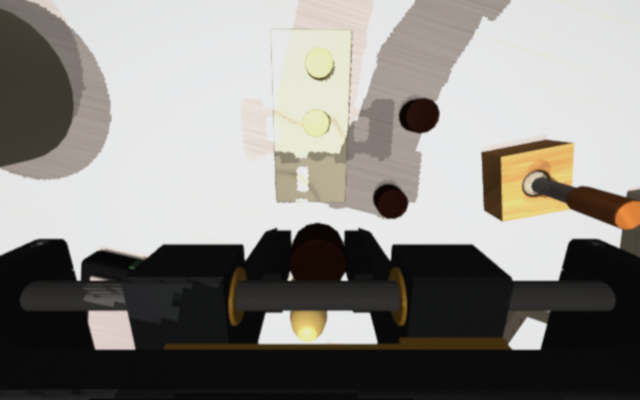

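The puck is held (opening 29 mm), seen between the fingers at (318,255), and the ivory pucks are undisturbed. I'll carry it over to the tube, stopping slightly beyond so I can see the mouth.

```bash
python3 -m pendant '[[0.6,[-12,51.2,0],[0,0,0]],[0.6,[-12,51.2,0],[0,0,0]],[0.6,[-12,51.2,0],[0,0,0]],[0.6,[-12,51.2,0],[0,0,0]],[0.6,[-12,51.2,0],[0,0,0]],[0.6,[-12,51.2,0],[0,0,0]],[0.6,[-12,51.2,0],[0,0,0]],[0.6,[-12,51.2,0],[0,0,0]]]'
python3 -m pendant '[[0.6,[-12,51.2,0],[0,0,0]],[0.6,[0,0,0],[0,0,0]],[0.6,[0,0,0],[0,0,0]]]'
python3 look.py w4
```

```text
clock: 6.9
tool_pos: [0.58, 0.1968, 0.2119]
eef_rot: [-0.13, 0.992, -0.001, -0.002]
contact_force: [-0.2, 0.5, -0.1]
opening: 0.335
finger_force: 15.0
clock: 7.28
tool_pos: [0.5789, 0.2472, 0.2121]
eef_rot: [-0.13, 0.992, -0.001, -0.001]
contact_force: [0.5, -0.3, -1.3]
opening: 0.336
finger_force: 15.0
```

View pics/w4.png

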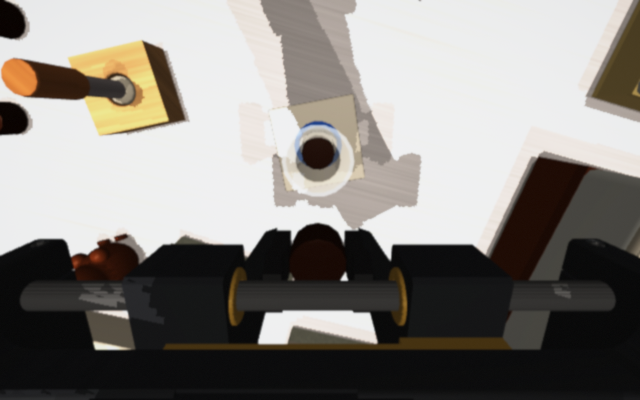

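The tube mouth is clear ahead, ring centre around (320.5,160), with the stuck puck visible in it and the carried puck at (318,257). I'll measure both.

Run:
```python
from h import *
z=np.load('pics/w4.npz');K,T=z['K'],z['T']
for zz in (.142,.146,.150):
    p=plane((320.5,160),K,T,zz);print('rim',p,'tool mm',1000*z['R'].T@(p-z['p']))
def proj(t):
    w=z['R']@(np.array(t)/1000)+z['p'];c=np.linalg.inv(T)@np.r_[w,1];return K[0,2]-K[0,0]*c[0]/c[2],K[1,2]+K[1,1]*c[1]/c[2]
for x in(-3,0,3):print(x,'topc',proj([x,0,-16]),'near top/bottom edge',proj([x+15,0,-16]),proj([x+15,0,8]))
```

```text
rim [0.5433 0.2394 0.142 ] tool mm [36.1919  1.837  70.2038]
rim [0.5427 0.2392 0.146 ] tool mm [36.8293  1.7863 66.2058]
rim [0.5421 0.239  0.15  ] tool mm [37.4667  1.7356 62.2079]
-3 topc (np.float64(318.8071886403021), np.float64(263.1320797455364)) near top/bottom edge (np.float64(318.82667544919514), np.float64(236.06252805721283)) (np.float64(318.54803589875144), np.float64(218.83315355691974))
0 topc (np.float64(318.81099722724133), np.float64(257.8414884754994)) near top/bottom edge (np.float64(318.83070987584455), np.float64(230.458217914919)) (np.float64(318.5500998321049), np.float64(213.9292029951367))
3 topc (np.float64(318.8148494389586), np.float64(252.49029707380535)) near top/bottom edge (np.float64(318.8347918764305), np.float64(224.78782177874453)) (np.float64(318.552184667615), np.float64(208.9755884542517))
```

Run:
```python
import cv2
im=cv2.imread('pics/w4.png')
for v in range(214,284,2):print(v,im[v,312:325].mean(0).round().tolist(),end=' ')
```

```text
214 [239.0, 240.0, 240.0] 216 [240.0, 240.0, 240.0] 218 [240.0, 240.0, 240.0] 220 [240.0, 240.0, 240.0] 222 [211.0, 213.0, 213.0] 224 [57.0, 59.0, 62.0] 226 [3.0, 6.0, 13.0] 228 [2.0, 5.0, 13.0] 230 [2.0, 5.0, 13.0] 232 [3.0, 5.0, 13.0] 234 [3.0, 5.0, 13.0] 236 [2.0, 5.0, 13.0] 238 [2.0, 6.0, 14.0] 240 [7.0, 12.0, 26.0] 242 [7.0, 12.0, 27.0] 244 [5.0, 11.0, 26.0] 246 [5.0, 10.0, 25.0] 248 [5.0, 10.0, 25.0] 250 [5.0, 10.0, 25.0] 252 [5.0, 10.0, 25.0] 254 [5.0, 10.0, 25.0] 256 [5.0, 10.0, 25.0] 258 [4.0, 10.0, 24.0] 260 [4.0, 9.0, 24.0] 262 [4.0, 9.0, 24.0] 264 [4.0, 9.0, 24.0] 266 [4.0, 9.0, 24.0] 268 [5.0, 10.0, 24.0] 270 [4.0, 9.0, 24.0] 272 [4.0, 9.0, 24.0] 274 [4.0, 9.0, 24.0] 276 [4.0, 9.0, 24.0] 278 [5.0, 9.0, 24.0] 280 [17.0, 19.0, 25.0] 282 [27.0, 28.0, 29.0]
```

```bash
python3 -m pendant '[[0.6,[21,0.7,0],[0,0,0]],[0.6,[20.5,0.7,0],[0,0,0]],[0.6,[0,0,0],[0,0,0]],[0.6,[0,0,27],[0,0,0]],[0.6,[0,0,27],[0,0,0]],[0.6,[0,0,0],[0,0,0]],[0.6,[0,0,0],[0,0,0]]]'
python3 look.py w5
python3 - <<'E'
from h import *;from plant import cams
d=cams.snapshot('scene');cv2.imwrite('pics/s5.png',d['img'][:,:,::-1])
a=cv2.resize(d['img'][80:230,300:460,::-1],None,fx=2.5,fy=2.5,interpolation=cv2.INTER_CUBIC)
w=cv2.resize(cv2.imread('pics/w5.png')[120:320,220:420],(400,375));cv2.imwrite('pics/c5.png',np.hstack([a,w]))
E
```

```text
clock: 8.2
tool_pos: [0.5404, 0.239, 0.1604]
eef_rot: [-0.129, 0.992, 0.0, 0.001]
contact_force: [0.2, -0.5, 0.5]
opening: 0.334
finger_force: 15.0
```

View pics/c5.png

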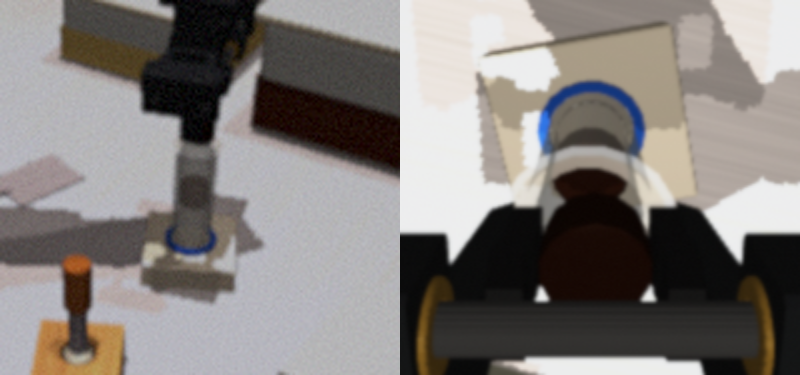

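The puck hangs right above the mouth, laterally centred. I'll lower it into the funnel in small steps.

```bash
python3 -m pendant '[[0.6,[0,0,3],[0,0,0]],[0.6,[0,0,2],[0,0,0]],[0.6,[0,0,0],[0,0,0]]]'
python3 -m pendant '[[0.6,[0,0,2],[0,0,0]],[0.6,[0,0,0],[0,0,0]]]'
python3 -m pendant '[[0.6,[0,0,1.5],[0,0,0]],[0.6,[0,0,0],[0,0,0]]]'
```

```text
clock: 8.68
tool_pos: [0.5391, 0.239, 0.1547]
eef_rot: [-0.13, 0.992, -0.0, -0.0]
contact_force: [-0.5, 0.5, -0.3]
opening: 0.331
finger_force: 15.0
clock: 8.93
tool_pos: [0.5391, 0.2391, 0.1526]
eef_rot: [-0.13, 0.992, -0.0, -0.0]
contact_force: [0.3, -0.1, -0.5]
opening: 0.337
finger_force: 15.0
clock: 9.18
tool_pos: [0.5392, 0.239, 0.1511]
eef_rot: [-0.13, 0.992, -0.0, -0.0]
contact_force: [-0.5, 0.1, -0.2]
opening: 0.332
finger_force: 15.0
```

```bash
python3 -m pendant '[[0.25,[0,0,0],[0,0,0]],[0.1,[0,0,0],[0,0,0]],[-0.1,[0,0,0],[0,0,0]],[-0.2,[0,0,0],[0,0,0]],[-0.2,[0,0,-30],[0,0,0]],[-0.2,[-30,0,-35],[0,0,0]],[-0.2,[-10,0,0],[0,0,0]],[-0.2,[0,0,0],[0,0,0]]]'
python3 look.py w6;  python3 - <<'E'
from h import *;from plant import cams
d=cams.snapshot('scene');cv2.imwrite('pics/s6.png',d['img'][:,:,::-1])
a=cv2.resize(d['img'][100:220,330:430,::-1],(400,480),interpolation=cv2.INTER_CUBIC)
w=cv2.resize(cv2.imread('pics/w6.png')[100:220,270:370],(400,480),interpolation=cv2.INTER_CUBIC);cv2.imwrite('pics/c6.png',np.hstack([a,w]))
E
```

```text
clock: 10.18
tool_pos: [0.5778, 0.2491, 0.2155]
eef_rot: [-0.13, 0.992, -0.0, -0.0]
contact_force: [-0.7, -0.4, -0.9]
opening: 0.596
finger_force: 0.0
```

View pics/c6.png

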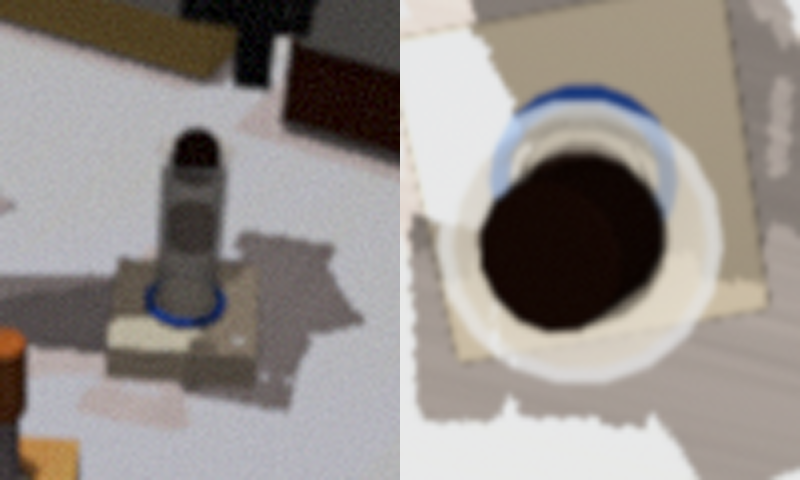

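The puck has caught tilted in the funnel (scene: dark puck standing in the mouth; wrist crop: top leaning to the left at about (565,245), ring centre (582,240)). I'll press it level with the closed fingertips, gently.

```bash
python3 -m pendant '[[1,[18,-0.9,0],[0,0,0]],[1,[18.5,-0.9,0],[0,0,0]],[1,[0,0,0],[0,0,0]],[1,[0,0,20],[0,0,0]],[1,[0,0,17],[0,0,0]],[1,[0,0,0],[0,0,0]],[1,[0,0,0],[0,0,0]]]'
python3 -m pendant '[[1,[0,0,4],[0,0,0]],[1,[0,0,4],[0,0,0]],[1,[0,0,0],[0,0,0]]]'
python3 -m pendant '[[1,[0,0,3],[0,0,0]],[1,[0,0,0],[0,0,0]]]'
python3 -m pendant '[[1,[0,0,3],[0,0,0]],[1,[0,0,0],[0,0,0]]]'
```

```text
clock: 11.15
tool_pos: [0.5434, 0.2385, 0.1793]
eef_rot: [-0.13, 0.992, 0.0, 0.0]
contact_force: [0.6, 0.2, -0.2]
opening: 0.004
finger_force: 0.0
clock: 11.52
tool_pos: [0.5429, 0.2381, 0.171]
eef_rot: [-0.13, 0.992, -0.0, -0.0]
contact_force: [-0.7, -0.4, -0.2]
opening: 0.007
finger_force: 0.0
clock: 11.78
tool_pos: [0.5429, 0.2382, 0.168]
eef_rot: [-0.13, 0.992, -0.0, -0.0]
contact_force: [1.4, 0.1, 0.7]
opening: 0.003
finger_force: 0.0
clock: 12.02
tool_pos: [0.5429, 0.2382, 0.165]
eef_rot: [-0.13, 0.992, -0.0, -0.0]
contact_force: [-0.2, -0.3, 0.2]
opening: 0.009
finger_force: 0.0
```

```bash
for i in 1; do python3 -m pendant '[[1,[0,0,2],[0,0,0]],[1,[0,0,0],[0,0,0]]]'
python3 -m pendant '[[1,[0,0,2],[0,0,0]],[1,[0,0,0],[0,0,0]]]'
python3 -m pendant '[[1,[0,0,2],[0,0,0]],[1,[0,0,0],[0,0,0]]]'
python3 -m pendant '[[1,[0,0,2],[0,0,0]],[1,[0,0,0],[0,0,0]]]'; done | grep -E 'tool_pos|force: \['
```

```text
tool_pos: [0.543, 0.2382, 0.1631]
contact_force: [-0.7, 0.4, -0.1]
tool_pos: [0.543, 0.2382, 0.1611]
contact_force: [-0.6, -0.1, 0.0]
tool_pos: [0.543, 0.2382, 0.1591]
contact_force: [1.1, -0.6, -0.4]
tool_pos: [0.543, 0.2382, 0.157]
contact_force: [0.3, -0.5, -0.1]
```

```bash
(python3 -m pendant '[[1,[0,0,2],[0,0,0]],[1,[0,0,0],[0,0,0]]]'
python3 -m pendant '[[1,[0,0,2],[0,0,0]],[1,[0,0,0],[0,0,0]]]'
python3 -m pendant '[[1,[0,0,2],[0,0,0]],[1,[0,0,0],[0,0,0]]]'
python3 -m pendant '[[1,[0,0,1.5],[0,0,0]],[1,[0,0,0],[0,0,0]]]') | grep -E 'tool_pos|force: \['
python3 - <<'E'
from h import *;from plant import cams
d=cams.snapshot('scene');cv2.imwrite('pics/s7.png',d['img'][:,:,::-1])
b=cv2.imread('pics/s6.png')
f=lambda im:cv2.resize(im[110:200,340:420],(400,450),interpolation=cv2.INTER_CUBIC)
cv2.imwrite('pics/c7.png',np.hstack([f(cv2.imread('pics/s5.png')),f(d['img'][:,:,::-1])]))
E
```

```text
tool_pos: [0.543, 0.2382, 0.155]
contact_force: [0.1, -0.4, 0.1]
tool_pos: [0.5429, 0.2382, 0.153]
contact_force: [0.3, -0.9, 0.6]
tool_pos: [0.543, 0.2382, 0.151]
contact_force: [0.1, 0.3, 0.1]
tool_pos: [0.543, 0.2382, 0.1496]
contact_force: [0.7, -0.0, 0.6]
```

View pics/c7.png

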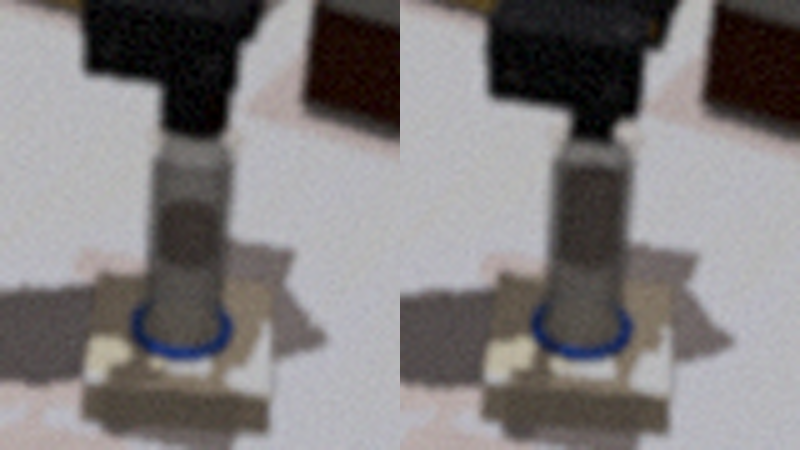

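The right-hand view (fingers in the mouth) shows the two pucks now stacked inside the tube as one 48 mm dark column; no resistance was felt. Next I fetch the rod.

```bash
python3 -m pendant '[[1,[0,0,-40],[0,0,0]],[1,[0,0,-40],[0,0,0]],[-0.3,[4.4,-51.7,0],[0,0,0]],[-0.3,[4.4,-51.7,0],[0,0,0]],[-0.3,[4.4,-51.7,0],[0,0,0]],[-0.3,[4.4,-51.7,0],[0,0,0]],[-0.3,[0,0,0],[0,0,0]],[-0.3,[0,0,0],[0,0,0]]]'
python3 look.py w8
python3 - <<'E'
from h import *
z=np.load('pics/w8.npz');im=cv2.imread('pics/w8.png');h=cv2.cvtColor(im,cv2.COLOR_BGR2HSV)
m=((h[...,0]<16)&(h[...,1]>150)&(h[...,2]>150)).astype('uint8');n,l,st,c=cv2.connectedComponentsWithStats(m)
for i in range(1,n):
    if st[i,4]>60:
        (cx,cy),(a,b),_=cv2.fitEllipse(max(cv2.findContours((l==i).astype('uint8'),0,1)[0],key=len))
        print(c[i],st[i],(cx,cy,a,b))
        for zz in (.142,.145):p=plane(c[i],z['K'],z['T'],zz);print(p,1000*z['R'].T@(p-z['p']))
print([ (u,h[160,u].tolist()) for u in range(290,350,4)])
E
```

```text
clock: 15.08
tool_pos: [0.5793, 0.0348, 0.2298]
eef_rot: [-0.13, 0.991, 0.001, 0.0]
contact_force: [-0.4, -0.0, 0.7]
opening: 0.643
finger_force: 0.0
[310.4152 160.7681] [287 137  60  42 802] (321.7500915527344, 154.9957275390625, 34.574745178222656, 68.41657257080078)
[0.5492 0.0204 0.142 ] [32.757  -6.2542 87.7838]
[0.5487 0.0204 0.145 ] [33.2434 -6.1859 84.7837]
[(290, [20, 133, 213]), (294, [15, 155, 153]), (298, [15, 154, 152]), (302, [13, 187, 164]), (306, [13, 189, 193]), (310, [12, 190, 173]), (314, [12, 191, 116]), (318, [12, 192, 113]), (322, [12, 188, 107]), (326, [12, 185, 98]), (330, [15, 157, 140]), (334, [15, 157, 140]), (338, [15, 155, 138]), (342, [15, 156, 139]), (346, [15, 156, 139])]
```

Run:
```python
from h import *
z=np.load('pics/w8.npz');im=cv2.imread('pics/w8.png');h=cv2.cvtColor(im,cv2.COLOR_BGR2HSV)
m=((h[...,0]<15)&(h[...,1]>172)).astype('uint8');n,l,st,c=cv2.connectedComponentsWithStats(m[:225])
for i in range(1,n):
    if st[i,4]>60:print(c[i],st[i])
for v in range(110,200,4):print(v,''.join('#' if m[v,u] else '.' for u in range(280,360,2)),h[v,312,2],h[v,326,2])
def proj(w):
    q=np.linalg.inv(z['T'])@np.r_[w,1];return z['K'][0,2]-z['K'][0,0]*q[0]/q[2],z['K'][1,2]+z['K'][1,1]*q[1]/q[2]
print(proj([.5405,.0235,.145]),proj([.5405,.0235,.095]),'r',286*.013/.24)
```

```text
[194.7365  71.4715] [178  55  39  34 649]
[314.2756 150.8487] [300 135  30  32 780]
[186.0524 161.8105] [169 148  36  29 802]
[541.8805 214.6653] [533 203  18  22 251]
110 ........................................ 229 123
114 ........................................ 228 135
118 ........................................ 232 139
122 ........................................ 229 164
126 ........................................ 154 152
130 ........................................ 207 165
134 ........................................ 75 111
138 .............#########.................. 191 93
142 ...........#############................ 210 79
146 ...........##############............... 208 107
150 ..........###############............... 150 103
154 ..........###############............... 129 105
158 ..........##############................ 116 102
162 ............###########................. 128 119
166 ...............#####.................... 101 176
170 ........................................ 176 185
174 ........................................ 179 163
178 ........................................ 162 162
182 ........................................ 168 162
186 ........................................ 167 167
190 ........................................ 164 167
194 ........................................ 166 162
198 ........................................ 161 165
(np.float64(316.75228410374893), np.float64(151.9494967799924)) (np.float64(316.70395007195253), np.float64(145.18165461916834)) r 15.491666666666667
```

```bash
python3 -m pendant '[[-0.3,[20,-1.3,0],[0,0,0]],[-0.3,[20.5,-1,0],[0,0,0]],[-0.3,[0,0,0],[0,0,0]],[-0.3,[0,0,40],[0,0,0]],[-0.3,[0,0,45],[0,0,0]],[-0.3,[0,0,46],[0,0,0]],[-0.3,[0,0,0],[0,0,0]],[-0.3,[0,0,0],[0,0,0]]]'
python3 -m pendant '[[1,[0,0,0],[0,0,0]],[1,[0,0,0],[0,0,0]],[1,[0,0,0],[0,0,0]],[1,[0,0,0],[0,0,0]],[1,[0,0,0],[0,0,0]]]' 40
```

```text
clock: 16.12
tool_pos: [0.5422, 0.0224, 0.0999]
eef_rot: [-0.13, 0.991, 0.0, 0.001]
contact_force: [1.1, 0.7, 0.9]
opening: 0.648
finger_force: 0.0
clock: 16.75
tool_pos: [0.5412, 0.0212, 0.0992]
eef_rot: [-0.13, 0.992, -0.0, 0.0]
contact_force: [0.6, 0.1, 5.9]
opening: 0.283
finger_force: 40.0
```

```bash
python3 -m pendant '[[1,[0,0,-8],[0,0,0]],[1,[0,0,-20],[0,0,0]],[1,[0,0,-35],[0,0,0]],[1,[0,0,-45],[0,0,0]],[1,[0,0,-47],[0,0,0]],[1,[0,0,0],[0,0,0]],[1,[-12,44,0],[0,0,0]],[1,[-14.5,53,0],[0,0,0]]]'
python3 -m pendant '[[1,[-14.5,53,0],[0,0,0]],[1,[-12,44,0],[0,0,0]],[1,[-4.5,15,0],[0,0,0]],[1,[0,0,0],[0,0,0]],[1,[0,0,0],[0,0,0]],[1,[0,0,0],[0,0,0]],[1,[0,0,0],[0,0,0]]]'
python3 look.py w9
python3 - <<'E'
from h import *;from plant import cams
for n in('scene','top'):cv2.imwrite(f'pics/{n}9.png',cams.snapshot(n)['img'][:,:,::-1])
E
```

```text
clock: 17.75
tool_pos: [0.5409, 0.1209, 0.2524]
eef_rot: [-0.128, 0.992, -0.001, -0.001]
contact_force: [1.3, -0.4, -1.1]
opening: 0.281
finger_force: 40.0
clock: 18.62
tool_pos: [0.5428, 0.2367, 0.2538]
eef_rot: [-0.129, 0.992, -0.0, 0.0]
contact_force: [0.1, -0.2, -0.8]
opening: 0.283
finger_force: 40.0
```

Run:
```python
from h import *;from plant import cams
d=cams.snapshot('scene');K=np.array(d['camera_matrix']);M=np.array(d['camera_from_world'])
g=cv2.cvtColor(cv2.imread('pics/scene9.png'),cv2.COLOR_BGR2GRAY)
for z in (.146,.165,.18,.19,.20,.21,.22,.235):
    q=M@[.543,.238,z,1];u,v=K[0,2]-K[0,0]*q[0]/q[2],K[1,2]+K[1,1]*q[1]/q[2]
    a=int(round(u));b=int(round(v));print(z,round(u,1),round(v,1),'px/cm',round(-4.25/q[2],1),g[b,a-14:a+15].tolist())
```

```text
0.146 378.4 137.2 px/cm 4.1 [180, 179, 180, 178, 178, 167, 167, 162, 152, 141, 128, 122, 120, 118, 115, 120, 120, 122, 131, 143, 153, 162, 168, 164, 168, 179, 180, 179, 178]
0.165 378.9 130.6 px/cm 4.1 [181, 179, 178, 179, 179, 181, 179, 174, 147, 110, 76, 64, 66, 67, 70, 68, 67, 67, 86, 128, 167, 182, 178, 171, 169, 164, 159, 163, 161]
0.18 379.3 125.2 px/cm 4.2 [178, 181, 176, 182, 177, 181, 178, 168, 128, 78, 58, 57, 66, 71, 70, 69, 77, 74, 66, 91, 142, 175, 177, 182, 177, 181, 178, 181, 172]
0.19 379.5 121.5 px/cm 4.2 [180, 180, 177, 180, 180, 178, 170, 137, 100, 76, 80, 89, 93, 95, 97, 96, 102, 106, 102, 134, 166, 176, 181, 180, 177, 182, 180, 181, 174]
0.2 379.8 117.8 px/cm 4.2 [156, 154, 143, 132, 124, 120, 114, 96, 68, 58, 46, 41, 46, 48, 56, 45, 51, 61, 75, 92, 99, 118, 140, 162, 178, 177, 179, 180, 177]
0.21 380.1 114.1 px/cm 4.3 [65, 66, 61, 68, 70, 67, 67, 64, 64, 60, 50, 49, 47, 49, 48, 49, 43, 47, 52, 59, 66, 73, 84, 95, 97, 122, 139, 163, 172]
0.22 380.4 110.3 px/cm 4.3 [67, 63, 57, 64, 62, 64, 62, 65, 64, 56, 50, 41, 45, 44, 52, 46, 48, 44, 52, 58, 60, 56, 61, 56, 58, 75, 84, 92, 101]
0.235 380.8 104.5 px/cm 4.3 [63, 62, 63, 67, 63, 68, 63, 69, 74, 58, 53, 41, 43, 50, 54, 47, 42, 47, 56, 50, 57, 59, 63, 58, 56, 58, 60, 58, 54]
```

```bash
(python3 -m pendant '[[1,[-0.5,1.4,0],[0,0,0]],[1,[0,0,8],[0,0,0]],[1,[0,0,8],[0,0,0]],[1,[0,0,0],[0,0,0]]]'
python3 -m pendant '[[1,[0,0,4],[0,0,0]],[1,[0,0,0],[0,0,0]]]'
python3 -m pendant '[[1,[0,0,4],[0,0,0]],[1,[0,0,0],[0,0,0]]]'
python3 -m pendant '[[1,[0,0,3],[0,0,0]],[1,[0,0,0],[0,0,0]]]'
python3 -m pendant '[[1,[0,0,3],[0,0,0]],[1,[0,0,0],[0,0,0]]]') | grep -E 'clock|tool_pos|force: \['
```

```text
clock: 19.32
tool_pos: [0.542, 0.2391, 0.2366]
contact_force: [0.3, 0.4, -0.9]
clock: 19.58
tool_pos: [0.5425, 0.2394, 0.2335]
contact_force: [0.8, -0.3, -0.8]
clock: 19.82
tool_pos: [0.5425, 0.2394, 0.2294]
contact_force: [0.7, -0.8, -1.9]
clock: 20.08
tool_pos: [0.5425, 0.2394, 0.2265]
contact_force: [-0.9, 0.1, -0.8]
clock: 20.32
tool_pos: [0.5425, 0.2394, 0.2234]
contact_force: [-0.7, 0.7, -1.3]
```

```bash
(python3 -m pendant '[[1,[-0.4,-0.9,2],[0,0,0]],[1,[0,0,0],[0,0,0]]]'
python3 -m pendant '[[1,[0,0,2],[0,0,0]],[1,[0,0,0],[0,0,0]]]'
python3 -m pendant '[[1,[0,0,2],[0,0,0]],[1,[0,0,0],[0,0,0]]]'
python3 -m pendant '[[1,[0,0,2],[0,0,0]],[1,[0,0,0],[0,0,0]]]'
python3 -m pendant '[[1,[0,0,2],[0,0,0]],[1,[0,0,0],[0,0,0]]]') | grep -E 'clock|tool_pos|force: \['
```

```text
clock: 20.58
tool_pos: [0.5432, 0.2386, 0.2215]
contact_force: [-0.2, -0.1, -1.5]
clock: 20.82
tool_pos: [0.5432, 0.2387, 0.2196]
contact_force: [0.7, 0.5, -1.3]
clock: 21.08
tool_pos: [0.5431, 0.2387, 0.2175]
contact_force: [0.5, 0.7, -1.8]
clock: 21.32
tool_pos: [0.5432, 0.2386, 0.2155]
contact_force: [-0.7, 0.5, -1.4]
clock: 21.58
tool_pos: [0.5432, 0.2387, 0.2135]
contact_force: [0.1, -0.3, -0.4]
```

```bash
(python3 -m pendant '[[1,[0,0,2],[0,0,0]],[1,[0,0,2],[0,0,0]]]'
python3 -m pendant '[[1,[0,0,2],[0,0,0]],[1,[0,0,2],[0,0,0]]]'
python3 -m pendant '[[1,[0,0,2],[0,0,0]],[1,[0,0,2],[0,0,0]]]'
python3 -m pendant '[[1,[0,0,2],[0,0,0]],[1,[0,0,2],[0,0,0]]]') | grep -E 'clock|tool_pos|force: \['
```

```text
clock: 21.82
tool_pos: [0.5435, 0.2389, 0.2102]
contact_force: [0.2, -0.4, 4.1]
clock: 22.08
tool_pos: [0.5434, 0.2388, 0.2058]
contact_force: [-0.6, -0.4, 4.2]
clock: 22.32
tool_pos: [0.5434, 0.2388, 0.2017]
contact_force: [-0.7, -0.3, 3.8]
clock: 22.58
tool_pos: [0.5434, 0.2388, 0.1976]
contact_force: [-0.0, -0.7, 3.3]
```

```bash
(python3 -m pendant '[[1,[0,0,2],[0,0,0]],[1,[0,0,2],[0,0,0]],[1,[0,0,1.5],[0,0,0]]]'
python3 -m pendant '[[1,[0,0,1],[0,0,0]],[1,[0,0,0],[0,0,0]]]') | grep -E 'clock|tool_pos|force: \['
```

```text
clock: 22.95
tool_pos: [0.5433, 0.2388, 0.1921]
contact_force: [0.5, 0.6, 4.5]
clock: 23.2
tool_pos: [0.5432, 0.2388, 0.191]
contact_force: [0.9, 0.8, 1.4]
```

Now fine steps, 0.6 mm per row, stopping between calls as soon as the force climbs.

```bash
python3 -m pendant '[[1,[0,0,0.6],[0,0,0]],[1,[0,0,0.6],[0,0,0]],[1,[0,0,0.6],[0,0,0]]]' | grep -E 'clock|tool_pos|force: \['
cat > ok.py <<'E'
import sys
from plant import r
s=r.get_state();print(s['clock'],s['tool_pos'][2],s['contact_force']);sys.exit(s['contact_force'][2]>7)
E
python3 ok.py && python3 -m pendant '[[1,[0,0,0.6],[0,0,0]],[1,[0,0,0.6],[0,0,0]]]' >/dev/null
python3 ok.py && python3 -m pendant '[[1,[0,0,0.6],[0,0,0]],[1,[0,0,0.6],[0,0,0]]]' >/dev/null
python3 ok.py && python3 -m pendant '[[1,[0,0,0.6],[0,0,0]],[1,[0,0,0.6],[0,0,0]]]' >/dev/null
python3 ok.py && python3 -m pendant '[[1,[0,0,0.6],[0,0,0]],[1,[0,0,0.6],[0,0,0]]]' >/dev/null
python3 ok.py && python3 -m pendant '[[1,[0,0,0.6],[0,0,0]],[1,[0,0,0.6],[0,0,0]]]' >/dev/null
python3 ok.py && python3 -m pendant '[[1,[0,0,0.6],[0,0,0]],[1,[0,0,0.6],[0,0,0]]]' >/dev/null
python3 ok.py
```

```text
clock: 23.58
tool_pos: [0.5433, 0.2388, 0.1894]
contact_force: [0.2, -0.2, 4.0]
23.575 0.18944851370882781 [ 0.18847784 -0.23078273  4.01885825]
23.575 0.18944851370882781 [ 0.18847784 -0.23078273  4.01885825]
23.575 0.18944851370882781 [ 0.18847784 -0.23078273  4.01885825]
23.575 0.18944851370882781 [ 0.18847784 -0.23078273  4.01885825]
23.575 0.18944851370882781 [ 0.18847784 -0.23078273  4.01885825]
23.575 0.18944851370882781 [ 0.18847784 -0.23078273  4.01885825]
23.575 0.18944851370882781 [ 0.18847784 -0.23078273  4.01885825]False
False
False
False
False
False
False
```

```bash
sed -i 's/sys.exit(\(.*\))$/sys.exit(int(\1))/' ok.py
python3 ok.py && python3 -m pendant '[[1,[0,0,0.6],[0,0,0]],[1,[0,0,0.6],[0,0,0]]]' >/dev/null
python3 ok.py && python3 -m pendant '[[1,[0,0,0.6],[0,0,0]],[1,[0,0,0.6],[0,0,0]]]' >/dev/null
python3 ok.py && python3 -m pendant '[[1,[0,0,0.6],[0,0,0]],[1,[0,0,0.6],[0,0,0]]]' >/dev/null
python3 ok.py && python3 -m pendant '[[1,[0,0,0.6],[0,0,0]],[1,[0,0,0.6],[0,0,0]]]' >/dev/null
python3 ok.py && python3 -m pendant '[[1,[0,0,0.6],[0,0,0]],[1,[0,0,0.6],[0,0,0]]]' >/dev/null
python3 ok.py && python3 -m pendant '[[1,[0,0,0.6],[0,0,0]],[1,[0,0,0.6],[0,0,0]]]' >/dev/null
python3 ok.py
```

```text
23.575 0.18944851370882781 [ 0.18847784 -0.23078273  4.01885825]
23.825 0.1881893491119714 [1.00717558 0.31725639 3.36218101]
24.075 0.18697133538024374 [-0.40759483 -0.03684888  3.89456431]
24.325 0.1857975483597191 [ 0.31350199 -0.27215922  3.25804501]
24.575 0.1845916152863848 [0.03784325 0.60482129 3.24317546]
24.825 0.18338149845971674 [0.27031756 0.09431692 4.70576361]
25.075 0.18219161704914422 [ 0.45324161 -0.41699524  3.11838096]
```

```bash
python3 ok.py && python3 -m pendant '[[1,[0,0,0.6],[0,0,0]],[1,[0,0,0.6],[0,0,0]]]' >/dev/null
python3 ok.py && python3 -m pendant '[[1,[0,0,0.6],[0,0,0]],[1,[0,0,0.6],[0,0,0]]]' >/dev/null
python3 ok.py && python3 -m pendant '[[1,[0,0,0.6],[0,0,0]],[1,[0,0,0.6],[0,0,0]]]' >/dev/null
python3 ok.py && python3 -m pendant '[[1,[0,0,0.6],[0,0,0]],[1,[0,0,0.6],[0,0,0]]]' >/dev/null
python3 ok.py && python3 -m pendant '[[1,[0,0,0.6],[0,0,0]],[1,[0,0,0.6],[0,0,0]]]' >/dev/null
python3 ok.py && python3 -m pendant '[[1,[0,0,0.6],[0,0,0]],[1,[0,0,0.6],[0,0,0]]]' >/dev/null
python3 ok.py && python3 -m pendant '[[1,[0,0,0.6],[0,0,0]],[1,[0,0,0.6],[0,0,0]]]' >/dev/null
python3 ok.py && python3 -m pendant '[[1,[0,0,0.6],[0,0,0]],[1,[0,0,0.6],[0,0,0]]]' >/dev/null
python3 ok.py
```

```text
25.075 0.18219161704914422 [ 0.45324161 -0.41699524  3.11838096]
25.325 0.18099103756221244 [ 0.42817087 -1.08122091  4.15719007]
25.575 0.1797768803350226 [0.42235946 0.92464018 4.39773071]
25.825 0.17858602732718176 [0.42183631 0.60628406 3.78149781]
26.075 0.1773696863196432 [-0.38095274  0.26769558  3.39701611]
26.325 0.17619851285044172 [0.38424113 0.46618235 3.79468752]
26.575 0.17497930869772527 [0.9758513  1.07946792 3.22180073]
26.825 0.17376399115332355 [-0.11129918  1.28267447  3.78125202]
27.075 0.17361611662943982 [-1.35230898 -0.58855017 13.0648117 ]
```

```bash
python3 -m pendant '[[1,[0,0,0.2],[0,0,0]],[1,[0,0,0],[0,0,0]]]' >/dev/null; python3 ok.py;  python3 -m pendant '[[1,[0,0,0],[0,0,0]],[1,[0,0,0],[0,0,0]]]'>/dev/null; python3 ok.py
```

```text
27.325 0.17361368578830988 [-1.87157041 -1.07402548 11.62938342]
27.575 0.17362668526300873 [-0.63903426  0.21134326 11.53983889]
```

```bash
python3 -m pendant '[[1,[0,0,0.4],[0,0,0]],[1,[0,0,0],[0,0,0]]]' >/dev/null; python3 ok.py;  python3 -m pendant '[[1,[0,0,0],[0,0,0]],[1,[0,0,0],[0,0,0]]]'>/dev/null; python3 ok.py
```

```text
27.825 0.17357634642603362 [-1.07943514 -0.6203947  14.35264665]
28.075 0.1735708344346772 [-1.56756218 -0.95733235 12.5981778 ]
```

```bash
python3 -m pendant '[[1,[0,0,0.4],[0,0,0]],[1,[0,0,0],[0,0,0]]]' >/dev/null; python3 ok.py;  python3 -m pendant '[[1,[0,0,0.2],[0,0,0]],[1,[0,0,0],[0,0,0]],[1,[0,0,0],[0,0,0]]]'>/dev/null; python3 ok.py
python3 -m pendant '[[1,[0,0,0],[0,0,0]],[1,[0,0,0],[0,0,0]],[1,[0,0,0],[0,0,0]],[1,[0,0,0],[0,0,0]]]'>/dev/null; python3 ok.py;python3 -m pendant '[[1,[0,0,0],[0,0,0]],[1,[0,0,0],[0,0,0]],[1,[0,0,0],[0,0,0]],[1,[0,0,0],[0,0,0]]]'>/dev/null; python3 ok.py
```

```text
28.325 0.1735318512348819 [-2.33060605 -0.84288473 15.74375883]
28.7 0.1735180817460809 [-2.94697106 -0.50698786 16.5865827 ]
29.2 0.17350878506744832 [-2.76951294 -2.03734404 16.67909755]
29.7 0.17348756600467102 [-1.52732363 -1.56108424 16.49613907]
```

```bash
python3 -m pendant '[[1,[0,0,-5],[0,0,0]],[1,[0,0,-15],[0,0,0]],[1,[0,0,-20],[0,0,0]],[1,[0,0,-20],[0,0,0]],[1,[0,0,-15],[0,0,0]],[1,[0,0,-10],[0,0,0]],[1,[0,0,0],[0,0,0]],[1,[0,0,0],[0,0,0]]]' >/dev/null; python3 ok.py
python3 -m pendant '[[1,[7,-25,0],[0,0,0]],[1,[11,-40,0],[0,0,0]],[1,[11,-40,0],[0,0,0]],[1,[11,-40,0],[0,0,0]],[1,[11,-40,0],[0,0,0]],[1,[6.9,-24.7,0],[0,0,0]],[1,[0,0,0],[0,0,0]],[1,[0,0,0],[0,0,0]]]'
python3 -m pendant '[[1,[0,0,35],[0,0,0]],[1,[0,0,45],[0,0,0]],[1,[0,0,30],[0,0,0]],[1,[0,0,6],[0,0,0]],[1,[0,0,0],[0,0,0]],[1,[0,0,0],[0,0,0]],[1,[0,0,0],[0,0,0]]]'
```

```text
30.7 0.25577245894965456 [-0.4210822   0.22393944 -1.15231673]
clock: 31.7
tool_pos: [0.5412, 0.0227, 0.2562]
eef_rot: [-0.131, 0.991, 0.001, -0.0]
contact_force: [-0.3, 1.3, -0.9]
opening: 0.288
finger_force: 40.0
clock: 32.58
tool_pos: [0.5421, 0.0213, 0.1415]
eef_rot: [-0.13, 0.992, 0.0, 0.001]
contact_force: [1.0, 0.3, -0.1]
opening: 0.279
finger_force: 40.0
```

```bash
python3 -m pendant '[[1,[0.9,0,4],[0,0,0]],[1,[0,0,4],[0,0,0]],[1,[0,0,0],[0,0,0]]]'|grep tool_p; python3 ok.py && python3 -m pendant '[[1,[0,0,3],[0,0,0]],[1,[0,0,3],[0,0,0]]]' |grep tool_p; python3 ok.py && python3 -m pendant '[[1,[0,0,3],[0,0,0]],[1,[0,0,3],[0,0,0]]]' |grep tool_p; python3 ok.py
```

```text
tool_pos: [0.5402, 0.0208, 0.132]
32.95 0.1320105692163762 [ 0.28963551  0.11537712 -0.4273425 ]
tool_pos: [0.5405, 0.021, 0.1262]
33.2 0.1262058298818686 [-0.43703859  0.37729672 -1.46202961]
tool_pos: [0.5405, 0.021, 0.1201]
33.45 0.12014133485714165 [ 0.09445333 -0.88172723 -1.35755661]
```

In the hole without contact; going on down to the floor.

```bash
python3 -m pendant '[[1,[-0.5,0.2,4],[0,0,0]],[1,[0,0,4],[0,0,0]],[1,[0,0,4],[0,0,0]]]'|grep tool_p; python3 ok.py && python3 -m pendant '[[1,[0,0,3],[0,0,0]],[1,[0,0,3],[0,0,0]],[1,[0,0,0],[0,0,0]]]' |grep tool_p; python3 ok.py && python3 -m pendant '[[1,[0,0,1],[0,0,0]],[1,[0,0,1],[0,0,0]]]' |grep tool_p; python3 ok.py && python3 -m pendant '[[1,[0,0,0.8],[0,0,0]],[1,[0,0,0],[0,0,0]]]' |grep tool_p; python3 ok.py
```

```text
tool_pos: [0.5409, 0.0213, 0.1081]
33.825 0.10808230837023843 [ 0.38381095 -0.1250005  -0.43594636]
tool_pos: [0.5408, 0.0213, 0.1022]
34.2 0.10217387535801169 [-0.37122636 -0.1589791  -0.84955982]
tool_pos: [0.541, 0.0213, 0.1005]
34.45 0.1004646136217135 [ 0.61564354  0.79161218 -0.9283394 ]
tool_pos: [0.5409, 0.0213, 0.0996]
34.7 0.09956367364063579 [ 1.4493475  -0.10006312 -0.95981817]
```

```bash
python3 -m pendant '[[1,[0,0,0.7],[0,0,0]],[1,[0,0,0],[0,0,0]]]' |grep tool_p; python3 ok.py && python3 -m pendant '[[1,[0,0,0.7],[0,0,0]],[1,[0,0,0],[0,0,0]]]' |grep tool_p; python3 ok.py
python3 -m pendant '[[0.3,[0,0,0],[0,0,0]],[0.1,[0,0,0],[0,0,0]],[-0.3,[0,0,0],[0,0,0]],[-0.3,[0,0,0],[0,0,0]],[-0.3,[0,0,0],[0,0,0]]]'
python3 -m pendant '[[-0.3,[0,0,-20],[0,0,0]],[-0.3,[0,0,-50],[0,0,0]],[-0.3,[0,0,-50],[0,0,0]],[-0.3,[-20,0,-10],[0,0,0]],[-0.3,[-20,0,0],[0,0,0]],[-0.3,[0,0,0],[0,0,0]],[-0.3,[0,0,0],[0,0,0]]]'
python3 look.py w10
python3 - <<'E'
from h import *;from plant import r,cams
for n in('scene','top'):
    d=cams.snapshot(n);cv2.imwrite(f'pics/{n}10.png',d['img'][:,:,::-1])
def orange(f,x0,x1,y0,y1):
    h=cv2.cvtColor(cv2.imread(f)[y0:y1,x0:x1],cv2.COLOR_BGR2HSV);m=((h[...,0]<15)&(h[...,1]>172));v,u=np.nonzero(m);return u.mean()+x0,v.mean()+y0,len(u),u.min()+x0,u.max()+x0,v.min()+y0,v.max()+y0
for a in('0','10'):
    print(a,[np.round(x,1) for x in orange(f'pics/scene{a}.png',318,345,175,222)],[np.round(x,1) for x in orange(f'pics/top{a}.png',295,325,180,200)])
def dark(f):
    g=cv2.imread(f).sum(2)[128:185,376:380].mean(1);return g.astype(int).tolist()
print('tube col before',dark('pics/s7.png'));print('now',dark('pics/scene10.png'))
E
```

```text
tool_pos: [0.5411, 0.0213, 0.0992]
34.95 0.09924952121666637 [-0.41309163 -0.47370091  2.39623587]
tool_pos: [0.5412, 0.0214, 0.0992]
35.2 0.09919885175891358 [-2.36376414 -0.85787247  9.92837429]
clock: 35.83
tool_pos: [0.5408, 0.0213, 0.0981]
eef_rot: [-0.13, 0.992, 0.0, -0.0]
contact_force: [0.8, -0.1, -0.2]
opening: 0.651
finger_force: 0.0
clock: 36.7
tool_pos: [0.5784, 0.0312, 0.2276]
eef_rot: [-0.13, 0.992, -0.0, -0.001]
contact_force: [-0.4, 0.2, -0.4]
opening: 0.651
finger_force: 0.0
0 [np.float64(330.3), np.float64(193.3), np.int64(153), np.int64(323), np.int64(335), np.int64(184), np.int64(221)] [np.float64(308.4), np.float64(198.2), np.int64(8), np.int64(303), np.int64(312), np.int64(197), np.int64(199)]<stdin>:5: RuntimeWarning: Mean of empty slice.
  ret = ret.dtype.type(ret / rcount)
Traceback (most recent call last):
ValueError: zero-size array to reduction operation minimum which has no identity
```

Run:
```python
from h import *
for a in('0','10'):
    h=cv2.cvtColor(cv2.imread(f'pics/scene{a}.png')[175:215,318:345],cv2.COLOR_BGR2HSV);m=((h[...,0]<15)&(h[...,1]>172));v,u=np.nonzero(m);print(a,len(u),u.mean()+318 if len(u) else 0,v.mean()+175 if len(u) else 0)
    g=cv2.imread(f'pics/scene{a}.png').sum(2)[185:218:4,322:342];print((g//3).tolist())
h=cv2.cvtColor(cv2.imread('pics/w10.png'),cv2.COLOR_BGR2HSV);m=((h[...,0]<15)&(h[...,1]>172)).astype('uint8');n,l,st,c=cv2.connectedComponentsWithStats(m[:225])
for i in range(1,n):
    if st[i,4]>200:print(c[i],st[i])
for f in('s7','scene10'):print(cv2.imread(f'pics/{f}.png').sum(2)[128:185,376:380].mean(1).astype(int).tolist())
```

```text
0 152 330.375 193.13815789473685
[[181, 175, 159, 126, 96, 93, 92, 93, 93, 92, 98, 94, 98, 105, 135, 166, 179, 178, 179, 176], [182, 175, 138, 82, 47, 46, 56, 62, 56, 66, 61, 56, 35, 45, 95, 156, 177, 177, 181, 181], [181, 183, 164, 107, 46, 27, 29, 33, 32, 36, 30, 33, 19, 33, 97, 154, 176, 179, 180, 178], [178, 177, 166, 107, 51, 33, 28, 37, 31, 30, 35, 30, 28, 35, 89, 159, 178, 180, 179, 177], [181, 179, 161, 113, 58, 27, 26, 32, 28, 39, 31, 22, 22, 42, 99, 158, 181, 177, 177, 181], [179, 181, 179, 175, 159, 100, 53, 35, 37, 35, 35, 39, 85, 152, 173, 181, 184, 176, 179, 180], [131, 129, 128, 131, 122, 82, 44, 41, 46, 51, 48, 48, 76, 124, 147, 149, 152, 153, 154, 152], [118, 114, 116, 121, 112, 83, 59, 45, 51, 55, 42, 46, 63, 100, 112, 124, 126, 127, 127, 120], [98, 94, 91, 76, 68, 51, 46, 49, 54, 55, 54, 44, 41, 44, 53, 57, 68, 99, 115, 125]]
10 168 330.20238095238096 195.0297619047619
[[191, 183, 151, 102, 70, 60, 52, 45, 40, 39, 36, 34, 50, 89, 149, 185, 186, 192, 193, 188], [194, 179, 140, 84, 46, 51, 59, 64, 66, 58, 57, 50, 35, 56, 116, 172, 191, 190, 191, 184], [192, 188, 148,
[... 584 characters left out ...]
53, 53, 55]]
[197.1767  73.3225] [181  56  39  35 617]
[317.553  153.2652] [302 137  31  33 792]
[188.3    163.8325] [171 150  36  29 800]
[22, 21, 26, 22, 26, 21, 28, 10, 31, 94, 199, 292, 326, 308, 259, 189, 134, 144, 147, 152, 152, 152, 153, 152, 149, 148, 152, 153, 154, 156, 154, 149, 155, 146, 163, 180, 206, 232, 241, 242, 235, 237, 240, 240, 240, 248, 236, 239, 239, 227, 219, 197, 182, 259, 413, 517, 528]
[560, 560, 566, 568, 564, 563, 555, 533, 458, 371, 341, 353, 345, 347, 345, 306, 273, 271, 275, 280, 269, 283, 270, 282, 279, 279, 265, 228, 185, 171, 170, 169, 169, 162, 159, 159, 157, 159, 161, 156, 164, 154, 160, 162, 154, 160, 155, 175, 209, 228, 247, 256, 232, 281, 427, 543, 569]
```

```bash
python3 -c "
from plant import r
print(r.finish_job())"
```

```text
the job is handed in; nothing more can be done
None
```

The job is handed in at about 37 s, verdict not shown: both dark pucks were rammed to the tube's floor, held there at about 17 N for over a second, and the rod stands upright and released in its stand; the loose puck first caught in the funnel and needed a light nudge with the closed fingertips.

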